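# Load the autosampler rack from the dry block heater in order

### The job

The four sample vials in the dry block heater are done warming: move them all into the empty autosampler rack, one to a pocket, in the same order, so that the vial next to the heater's control panel ends in the pocket next to the rack's carrying loop and the rest follow along the row. The vials carry no labels, so their order is all that identifies them. Keep each vial upright, set it down on the floor of its pocket without dropping it, and let go of it.

Things in the scene. Friction and masses are not known exactly. Their poses are not given: they have to be found in the camera images.
- heater: dry block heater, fixed, any yaw: white housing 278 (x) x 86 x 48 mm with one row of four aluminium blocks along its x. Origin: on the bench under the middle of the row, z up. Places at x = -75, -25, 25, 75 mm, y = 0. Its dark control panel (display, keys, knob to 58 mm height) is at the -x end, x = -166 to -104 mm; the plain +x end is at 112 mm.
- rack: autosampler vial rack, fixed, any yaw: light grey, 212 (x) x 62 x 40 mm, four empty square pockets in a row along its x. Origin: on the bench under the middle of the row, z up. Pockets at x = -75, -25, 25, 75 mm, y = 0, each 38 mm square, floor 6 mm and wall tops 40 mm above the bench. A dark steel carrying loop (top 38 mm up) at the -x end reaches x = -152 mm; a low lug at the +x end 118 mm.
- block_1: one of the heater's four equal aluminium blocks, fixed: 48 (along the row) x 50 x 45 mm, one round bore 36 mm wide and 33 mm deep. Origin: middle of its underside, 15 mm above the bench (bore floor 27 mm, top 60 mm above the bench). Holds vial_1 at the start; which place in the row it has varies.
- block_2: one of the heater's four equal aluminium blocks, fixed: 48 (along the row) x 50 x 45 mm, one round bore 36 mm wide and 33 mm deep. Origin: middle of its underside, 15 mm above the bench (bore floor 27 mm, top 60 mm above the bench). Holds vial_2 at the start; which place in the row it has varies.
- block_3: one of the heater's four equal aluminium blocks, fixed: 48 (along the row) x 50 x 45 mm, one round bore 36 mm wide and 33 mm deep. Origin: middle of its underside, 15 mm above the bench (bore floor 27 mm, top 60 mm above the bench). Holds vial_3 at the start; which place in the row it has varies.
- block_4: one of the heater's four equal aluminium blocks, fixed: 48 (along the row) x 50 x 45 mm, one round bore 36 mm wide and 33 mm deep. Origin: middle of its underside, 15 mm above the bench (bore floor 27 mm, top 60 mm above the bench). Holds vial_4 at the start; which place in the row it has varies.
- vial_1: one of four equal sample vials, loose: amber glass, 27.4 mm diameter, straight from base to 74 mm height, white screw cap 28 mm wide from 80 to 98 mm (the top); about 75 g. Origin: centre of its underside, z along it, up. Starts upright in block_1, underside 27 mm above the bench; told apart from the others only by its place in the row.
- vial_2: one of four equal sample vials, loose: amber glass, 27.4 mm diameter, straight from base to 74 mm height, white screw cap 28 mm wide from 80 to 98 mm (the top); about 75 g. Origin: centre of its underside, z along it, up. Starts upright in block_2, underside 27 mm above the bench; told apart from the others only by its place in the row.
- vial_3: one of four equal sample vials, loose: amber glass, 27.4 mm diameter, straight from base to 74 mm height, white screw cap 28 mm wide from 80 to 98 mm (the top); about 75 g. Origin: centre of its underside, z along it, up. Starts upright in block_3, underside 27 mm above the bench; told apart from the others only by its place in the row.
- vial_4: one of four equal sample vials, loose: amber glass, 27.4 mm diameter, straight from base to 74 mm height, white screw cap 28 mm wide from 80 to 98 mm (the top); about 75 g. Origin: centre of its underside, z along it, up. Starts upright in block_4, underside 27 mm above the bench; told apart from the others only by its place in the row.
There are look-alikes about, which are no part of the job. What is shaped like the vial_3 but green, red or turquoise is not meant.

How it is judged (in metres and radians):
At the end, for the whole second after the job is handed in: Each vial stands in the pocket whose place from the carrying loop equals its block's place from the control panel: within 10 mm of the pocket centre along and across, underside within 6 mm of its floor height, lean under 0.12 rad, slower than 0.02 m/s, let go (((x of block_1 in the frame of heater between -0.087 and -0.063 m and x of vial_1 in the frame of rack between -0.085 and -0.065 m) or (x of block_1 in the frame of heater between -0.037 and -0.013 m and x of vial_1 in the frame of rack between -0.035 and -0.015 m) or (x of block_1 in the frame of heater between 0.013 and 0.037 m and x of vial_1 in the frame of rack between 0.015 and 0.035 m) or (x of block_1 in the frame of heater between 0.063 and 0.087 m and x of vial_1 in the frame of rack between 0.065 and 0.085 m)) and y of vial_1 in the frame of rack between -0.01 and 0.01 m and z of vial_1 in the frame of rack between 0 and 0.012 m and angle between each of vial_1, vial_2, vial_3, vial_4's own z axis and vertical below 0.12 rad and linear speed of each of vial_1, vial_2, vial_3, vial_4 below 0.02 m/s and contact force between the fingers and vial_1 below 0.1 N and ((x of block_2 in the frame of heater between -0.087 and -0.063 m and x of vial_2 in the frame of rack between -0.085 and -0.065 m) or (x of block_2 in the frame of heater between -0.037 and -0.013 m and x of vial_2 in the frame of rack between -0.035 and -0.015 m) or (x of block_2 in the frame of heater between 0.013 and 0.037 m and x of vial_2 in the frame of rack between 0.015 and 0.035 m) or (x of block_2 in the frame of heater between 0.063 and 0.087 m and x of vial_2 in the frame of rack between 0.065 and 0.085 m)) and y of vial_2 in the frame of rack between -0.01 and 0.01 m and z of vial_2 in the frame of rack between 0 and 0.012 m and contact force between the fingers and vial_2 below 0.1 N and ((x of block_3 in the frame of heater between -0.087 and -0.063 m and x of vial_3 in the frame of rack between -0.085 and -0.065 m) or (x of block_3 in the frame of heater between -0.037 and -0.013 m and x of vial_3 in the frame of rack between -0.035 and -0.015 m) or (x of block_3 in the frame of heater between 0.013 and 0.037 m and x of vial_3 in the frame of rack between 0.015 and 0.035 m) or (x of block_3 in the frame of heater between 0.063 and 0.087 m and x of vial_3 in the frame of rack between 0.065 and 0.085 m)) and y of vial_3 in the frame of rack between -0.01 and 0.01 m and z of vial_3 in the frame of rack between 0 and 0.012 m and contact force between the fingers and vial_3 below 0.1 N and ((x of block_4 in the frame of heater between -0.087 and -0.063 m and x of vial_4 in the frame of rack between -0.085 and -0.065 m) or (x of block_4 in the frame of heater between -0.037 and -0.013 m and x of vial_4 in the frame of rack between -0.035 and -0.015 m) or (x of block_4 in the frame of heater between 0.013 and 0.037 m and x of vial_4 in the frame of rack between 0.015 and 0.035 m) or (x of block_4 in the frame of heater between 0.063 and 0.087 m and x of vial_4 in the frame of rack between 0.065 and 0.085 m)) and y of vial_4 in the frame of rack between -0.01 and 0.01 m and z of vial_4 in the frame of rack between 0 and 0.012 m and contact force between the fingers and vial_4 below 0.1 N); the robot touches nothing.
It fails at once if a vial tips more than 0.6 rad (angle between any of vial_1, vial_2, vial_3, vial_4's own z axis and vertical above 0.6 rad).
It fails at once if a vial is dropped (moves faster than 0.5 m/s with no finger on it) ((linear speed of vial_1 above 0.5 m/s and contact force between the fingers and vial_1 below 0.05 N) or (linear speed of vial_2 above 0.5 m/s and contact force between the fingers and vial_2 below 0.05 N) or (linear speed of vial_3 above 0.5 m/s and contact force between the fingers and vial_3 below 0.05 N) or (linear speed of vial_4 above 0.5 m/s and contact force between the fingers and vial_4 below 0.05 N)).
It also fails if it takes over 115 s, if anything falls off the work surface, if the arm or the gripper's body presses on something with over 40 N, if the wrist force passes 120 N, or if a joint passes its speed limit or range.

### The arm

A 6-joint arm with a two-finger parallel gripper is mounted at the origin on the work surface. World frame = base frame: x ahead of the robot, y to its left, z up, the work surface at z = 0. Lengths are in mm, angles in rad, forces in N, time in s.
With the tool pointing down it reaches from about 250 to 775 mm from the base axis. Payload 4 kg.
Tool frame: the origin (TCP) lies between the finger pads; the fingertips stand 25 mm ahead of it and the grasp point (between the pads) lies 6 mm ahead of it; z points along the fingers, y is the line along which they close (so a half turn about z gives the same grasp; the last joint's range is limited). The gripper opens to 94 mm and grips with 3 to 60 N. Pads are 16 mm wide; open, the fingers measure 119 mm over their backs; the gripper's body (75 mm by 177 mm) begins 78 mm behind the grasp point.
Start: joints at [-1.428, 0.087, 1.371, -0, 1.684, -0.103], TCP at [133.829, -533.486, 230.506] pointing down, gripper open.
Joint ranges: [-3.1, 3.1], [-0.76, 2.03], [0.27, 2.55], [-1.08, 4.22], [0.17, 2.65], [-2.57, 2.57]. Speed limits (rad/s): [2.79, 2.79, 3.14, 3.14, 3.14, 3.14].

### API

Orientations are given as a unit quaternion [w, x, y, z].
In Python, from plant import bot gives the robot as it stands.
- The arm moves only by the shell command python3 -m pendant 'ROWS' [FORCE]. ROWS is text: rows parted by semicolons, each of 7 numbers parted by spaces: the finger opening in m, from 0 to 0.094, then the shift along the tool's x, y, z in m, then the turn, a rotation vector about the tool's x, y, z in degrees. In form: hand dx dy dz ax ay az; .... A call has 1 to 20 rows; each row shifts and turns the commanded pose from where the row before left it, along the tool's axes as they then stand; what a row does not reach is not made up. A row lasts 1/10 s, in which the tool goes at most 50 mm and 8.59 degrees, less where a joint would pass 70% of its speed; a pose out of reach is approached as far as the arm can. A call with a gripper value outside its range is refused whole. The fingers move at their own pace and stop on an object; FORCE is the grip in N (left out, the last holds). Time passes only in rows, so rows that do not move let the fingers close. It gives the time, the measured TCP pose, the force, the opening and the grip force at its end, in the units of the state.
- bot.get_state(): the state, without advancing time (a new reading comes with each control period).
- bot.read_camera(name): name is "scene" or "top" or "wrist"; returns a dict with "pixels" (420x560x3 uint8, red, green, blue), "z_map" (420x560 float32, mm along the optical axis (not along the pixel's ray), 0 where there is no reading), "K" (3x3 intrinsics, pixels), "world_from_camera" (4x4, takes a point from camera to world coordinates); the wrist camera has in their place "T_tool_cam" (4x4, takes a point from camera to tool coordinates, whose origin is the TCP and whose axes are the flange's). Camera axes: x right, y down, z forward; pixel columns grow to the right and rows downward; lengths in mm; the calibration is good to about 2 mm. A picture is of the moment at which its call begins: read the wrist's pose just before it.
- bot.close_job(): hands the job in; it is judged then, once.
The state is a dict: "t": time; "q": joint angles; "joint_vel": joint speeds; "effort": joint torques, N m; "tool_pos": TCP position; "eef_rot": TCP orientation; "wrist_force": force on the tool from outside, world axes, zero at the start; "moment": the same for the moment, N m; "gripper_width": finger opening in mm; "grip_force": force on a finger pad.
Only numpy, scipy, OpenCV 4.12 (cv2) and the standard library are available. Lean on these libraries where they do the work, as an engineer would, in place of code of your own. Each camera call takes 0.05 s, during which the arm holds its last target. There are 200 camera calls.

## Working session

There is one attempt and no reset: what is moved stays moved. The work goes in short steps, Python scripts to look and compute and a shell command to move; the robot and the scene stay as the last step left them, time stands still between calls to the robot, and variables do not carry over. Pictures are saved under pics/ and viewed, at most 14 in all, crops included, and the job is handed in when it is done.

```bash
ls; mkdir -p pics; python3 - <<'E'
from plant import bot
import cv2,numpy as np
print(bot.get_state())
for n in("top","scene"):
    d=bot.read_camera(n); cv2.imwrite(f"pics/{n}0.png",d["pixels"][:,:,::-1]); np.savez(f"{n}0.npz",**d)
    print(n,d["K"],d["world_from_camera"])
E
```

```text
pics
{'t': 0.0, 'q': array([-1.42811198e+00,  8.79478745e-02,  1.37223764e+00,  8.96243189e-06,
        1.68361125e+00, -1.03121205e-01]), 'joint_vel': array([ 0.00173453, -0.00142863, -0.00094255,  0.00123789, -0.00042278,
       -0.00017743]), 'effort': array([ 1.06167739e-03, -3.40173447e+01, -3.02430582e+01,  7.20244506e-02,
        3.29299795e-02, -1.73758367e-04]), 'tool_pos': array([ 133.75195096, -532.97801945,  229.31645797]), 'eef_rot': array([-1.10192822e-03,  9.92456292e-01,  1.22594021e-01, -1.73465610e-05]), 'wrist_force': array([0.09763608, 0.26810957, 0.69067892]), 'moment': array([-0.04567978, -0.01314342, -0.0091565 ]), 'grip_force': 0.0, 'gripper_width': 93.66786038397053}
top [[519.60768148   0.         273.18061493]
 [  0.         519.60768148 211.11554619]
 [  0.           0.           1.        ]] [[-2.46974821e-02 -9.96799495e-01  7.60315843e-02  5.00177977e+02]
 [-9.99625875e-01  2.55184317e-02  9.84482536e-03  1.43125023e+01]
 [-1.17535237e-02 -7.57599965e-02 -9.97056808e-01  1.12985022e+03]
 [ 0.00000000e+00  0.00000000e+00  0.00000000e+00  1.00000000e+00]]
scene [[543.36821401   0.         281.79717266]
 [  0.         543.36821401 208.62434477]
 [  0.           0.           1.        ]] [[ 7.84304784e-01  3.22851241e-01 -5.29748131e-01  1.17688584e+03]
 [ 6.20375571e-01 -4.07615442e-01  6.70062536e-01 -7.62752223e+02]
 [ 3.97002958e-04 -8.54176052e-01 -5.19983764e-01  6.79663779e+02]
 [ 0.00000000e+00  0.00000000e+00  0.00000000e+00  1.00000000e+00]]
```

View pics/top0.png

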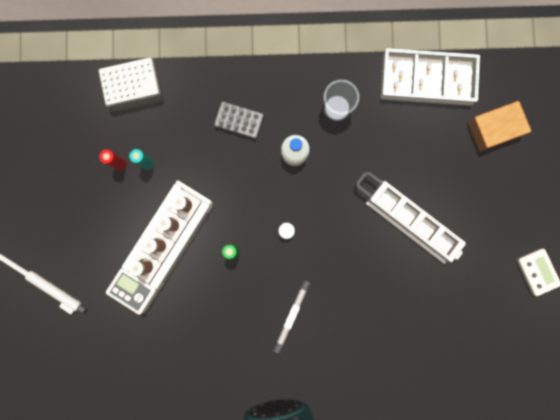

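View pics/scene0.png

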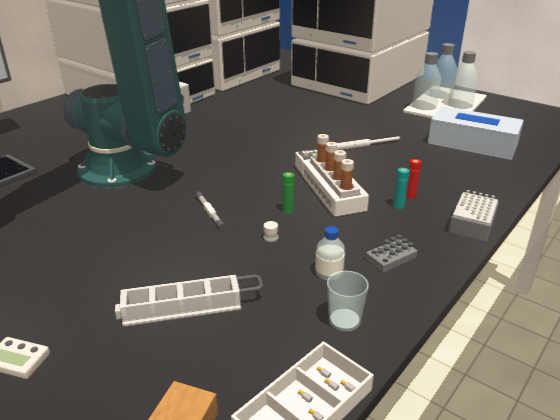

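Top view: the heater is at about (160,245) with its panel at the lower-left end (130,290). The rack is at about (415,222) with its loop at the upper-left (370,185). The green, red and turquoise look-alikes are clear of both. Next I measure with depth and enlarged crops.

```bash
cat > h.py <<'E'
import numpy as np,cv2
def cloud(d,T=None):
    T=d["world_from_camera"] if T is None else T
    z=d["z_map"].astype(float); v,u=np.indices(z.shape); K=d["K"]
    P=np.stack([(u-K[0,2])/K[0,0]*z,(v-K[1,2])/K[1,1]*z,z],-1)
    W=P@T[:3,:3].T+T[:3,3]; W[z<=0]=np.nan
    return W
E
python3 - <<'E'
from h import *
d=np.load("top0.npz"); W=cloud(d); img=d["pixels"][:,:,::-1]
print("table z",np.nanmedian(W[300:400,350:450,2]))
Z=W[...,2]
def reg(a,b,c,e):
    m=np.zeros(Z.shape,bool); m[a:b,c:e]=1; return m
m=reg(165,275,350,475)&(Z>28)&(Z<50); P=W[m]
print("rack",len(P),np.percentile(P[:,2],[5,50,95]))
# wall tops only, light pixels
g=img.min(-1)>120
P=W[m&g]; print("rect",len(P),cv2.minAreaRect(P[:,:2].astype(np.float32)), P[:,2].mean())
m=reg(170,325,95,225)
P=W[m&(Z>25)&(Z<56)&g]; print("heater",len(P),cv2.minAreaRect(P[:,:2].astype(np.float32)))
c=(m&(Z>113)).astype(np.uint8)
n,l,s,ce=cv2.connectedComponentsWithStats(c)
for i in range(1,n):
    print("cap",s[i,4],ce[i],np.nanmean(W[l==i],0), cv2.minEnclosingCircle(W[l==i][:,:2].astype(np.float32)))
a=cv2.resize(img[170:320,95:225],None,fx=3,fy=3,interpolation=2); b=cv2.resize(img[165:275,350:475],None,fx=3,fy=3,interpolation=2)
o=np.zeros((450,390+375,3),np.uint8); o[:,:390]=a; o[:330,390:]=b; cv2.imwrite("pics/crop.png",o)
E
```

```text
table z -1.0798988376238867
rack 1515 [31.14204124 38.10098053 41.74587256]
rect 1323 ((555.817138671875, -276.0675048828125), (216.6015167236328, 51.94594955444336), 50.50021743774414) 37.8075542294973
heater 3401 ((513.7056274414062, 266.3782043457031), (87.55068969726562, 277.94915771484375), 56.628517150878906)
cap 160 [178.9375 202.3875] [598.73528996 207.57973625 122.91227818] ((599.1536254882812, 207.82508850097656), 13.621172904968262)
cap 160 [163.86875 223.19375] [558.82702374 237.27916343 123.39914803] ((558.9225463867188, 237.94134521484375), 13.83927059173584)
cap 164 [149.45731707 245.57317073] [516.11086121 265.74284818 123.04811688] ((516.04638671875, 266.9962463378906), 14.112509727478027)
cap 170 [136.16470588 268.35882353] [472.78809816 291.82038764 122.95337207] ((473.17919921875, 292.54205322265625), 14.195874214172363)
```

View pics/crop.png

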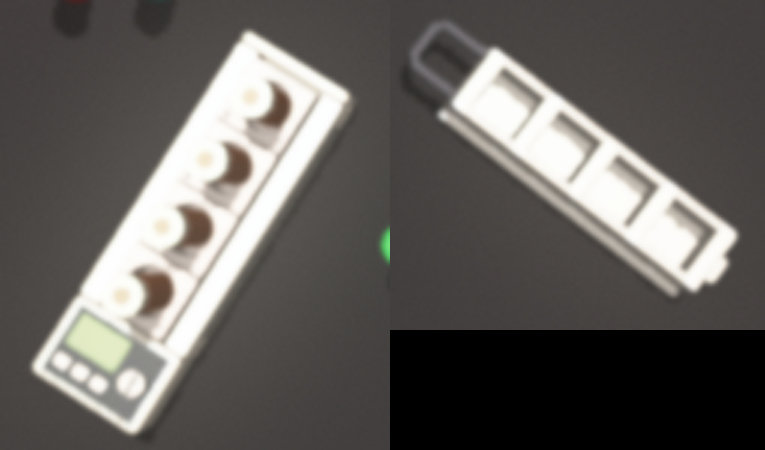

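Order is clear from the crop: panel-end vial A≈(473,292), B≈(516,267), C≈(559,237), D≈(599,208). The loop is at the far-left end of the rack, whose row runs at about 50.5°. I move over the rack first for a wrist-camera measurement.

```bash
python3 -m pendant '0.094 0 0 0 0 0 -7.3;0.094 0 0 0 0 0 -7.3;0.094 0 0 0 0 0 -7.3;0.094 0 0 0 0 0 -7.3;0.094 0 0 0 0 0 -7.3;0.094 0.031 0.0108 -0.005 0 0 0;0.094 0.031 0.0108 -0.005 0 0 0;0.094 0.031 0.0108 -0.005 0 0 0;0.094 0.031 0.0108 -0.005 0 0 0;0.094 0.031 0.0108 -0.005 0 0 0;0.094 0.031 0.0108 -0.005 0 0 0;0.094 0.031 0.0108 -0.005 0 0 0;0.094 0.031 0.0108 -0.005 0 0 0;0.094 0.031 0.0108 -0.005 0 0 0;0.094 0.031 0.0108 -0.005 0 0 0;0.094 0.031 0.0108 -0.005 0 0 0;0.094 0.031 0.0108 -0.005 0 0 0;0.094 0.031 0.0108 -0.005 0 0 0;0.094 0.031 0.0108 -0.005 0 0 0;0.094 0.031 0.0108 -0.005 0 0 0'; python3 -m pendant '0.094 0 0 0 0 0 0;0.094 0 0 0 0 0 0'
cat >> h.py <<'E'
from scipy.spatial.transform import Rotation as R
def wrist(name):
    from plant import bot
    s=bot.get_state(); d=bot.read_camera("wrist")
    q=s["eef_rot"]; T=np.eye(4); T[:3,:3]=R.from_quat([q[1],q[2],q[3],q[0]]).as_matrix(); T[:3,3]=s["tool_pos"]
    T=T@d["T_tool_cam"]; cv2.imwrite(f"pics/{name}.png",d["pixels"][:,:,::-1]); np.savez(name+".npz",T=T,**d)
    return s,d,T
E
python3 - <<'E'
from h import *
s,d,T=wrist("w1"); print(s["tool_pos"],s["eef_rot"]); print(d["T_tool_cam"],d["K"]); W=cloud(d,T)
print(W[210,280],W[10,10],W[410,550],W[410,10],W[10,550])
E
```

```text
t: 2.1
tool_pos: [555.2, -276.2, 304.9]
eef_rot: [-0.0, 0.904, 0.427, -0.0]
wrist_force: [0.3, -0.2, -0.2]
gripper_width: 93.7
grip_force: 0.0
t: 2.3
tool_pos: [554.4, -276.8, 304.6]
eef_rot: [-0.001, 0.904, 0.428, -0.001]
wrist_force: [0.0, 0.7, -0.6]
gripper_width: 93.9
grip_force: 0.0
[ 554.36070455 -276.75205256  304.56160495] [-5.19683311e-04  9.03885059e-01  4.27774479e-01 -7.24815596e-04]
[[-1.37489986e-04 -9.66831357e-01 -2.55415562e-01  7.33696869e+01]
 [ 9.99999972e-01 -1.82562133e-04  1.52758169e-04  5.13594563e-01]
 [-1.94320598e-04 -2.55415533e-01  9.66831354e-01 -1.53404319e+02]
 [ 0.00000000e+00  0.00000000e+00  0.00000000e+00  1.00000000e+00]] [[293.70616963   0.         280.4817046 ]
 [  0.         293.70616963 207.9849624 ]
 [  0.           0.           1.        ]]
[ 526.83345395 -309.42725425   31.33220948] [415.07210772 138.62851175  -0.85741577] [ 608.45613145 -292.11944486  414.00078644] [ 530.41918373 -227.38350888  414.62889481] [1352.99603442 -436.04603241 -435.81153834]
```

View pics/w1.png

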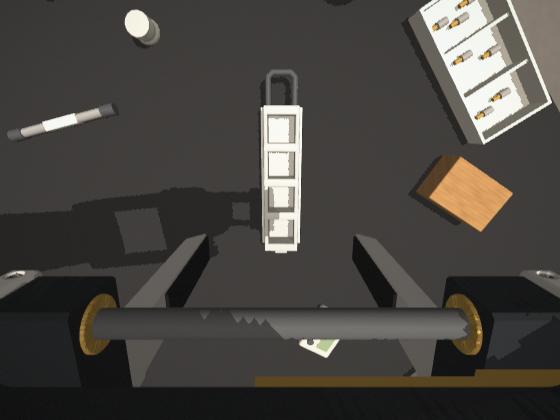

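The wrist view shows the rack vertical at column 281: loop at the top (281,85), lug at the bottom (281,250), pockets at rows ~128, 163, 197 and 230. I fit the pockets by intersecting pixel rays with the rim plane.

```bash
cat >> h.py <<'E'
def plane(d,T,h):
    v,u=np.indices(d["z_map"].shape); K=d["K"]
    r=np.stack([(u-K[0,2])/K[0,0],(v-K[1,2])/K[1,1],np.ones(u.shape)],-1)@T[:3,:3].T
    return T[:3,3]+r*((h-T[2,3])/r[...,2])[...,None]
E
python3 - <<'E'
from h import *
def rack(d,T,box):
    W=cloud(d,T); P=plane(d,T,40); Z=W[...,2]
    m=np.zeros(Z.shape,bool); a,b,c,e=box; m[a:b,c:e]=1
    top=m&(Z>33)&(Z<48)&(d["pixels"].min(-1)>110)
    print("ztop",np.percentile(Z[top],[10,50,90]),"floor",np.median(Z[m&(Z<12)&(Z>2)&(d["pixels"].min(-1)>110)]))
    rr=cv2.minAreaRect(P[top][:,:2].astype(np.float32)); print("rect",rr)
    n,l,s,c=cv2.connectedComponentsWithStats((~top).astype(np.uint8),connectivity=4)
    C=[]
    for i in range(1,n):
        if 60<s[i,4]<2000 and m[int(c[i][1]),int(c[i][0])]:
            p=P[l==i][:,:2]; print(s[i,4],c[i].round(1),p.mean(0).round(1),cv2.minAreaRect(p.astype(np.float32)))
d=np.load("w1.npz"); rack(d,d["T"],(95,262,255,308))
d=np.load("top0.npz"); rack(d,d["world_from_camera"],(165,275,365,475))
E
```

```text
ztop [37.56050477 38.82840859 39.97322228] floor 5.062232127138998
rect ((560.1803588867188, -270.740966796875), (221.1071014404297, 49.644866943359375), 50.512969970703125)
784 [281. 128.] [ 603.4 -218.4] ((604.0481567382812, -218.3526611328125), (38.62812042236328, 36.69486618041992), 50.02096939086914)
726 [280.9 164.1] [ 572.1 -256.4] ((572.5785522460938, -255.97137451171875), (38.00764083862305, 37.230804443359375), 50.65740203857422)
676 [280.5 198.5] [ 539.9 -294.7] ((539.8146362304688, -294.7903137207031), (37.43468475341797, 36.90065002441406), 50.66648483276367)
617 [280.7 230.4] [ 508.9 -332.9] ((509.1214294433594, -333.384765625), (36.500064849853516, 39.192283630371094), 50.6689338684082)
ztop [35.5424486  38.56215638 41.24839451] floor 5.3357349860307295
rect ((556.7630615234375, -273.041748046875), (220.94248962402344, 51.124046325683594), 50.503658294677734)
312 [389.1 199.5] [ 601.5 -219.1] ((601.72119140625, -219.11090087890625), (37.27922439575195, 37.227508544921875), 50.04475402832031)
312 [408.  214.1] [ 569.9 -257.3] ((570.0126342773438, -257.35052490234375), (37.325347900390625, 37.22316360473633), 51.06992721557617)
316 [427.  228.7] [ 538.3 -295.6] ((538.4822387695312, -295.6101989746094), (39.302791595458984, 37.5562858581543), 52.99227523803711)
317 [446.3 243.4] [ 506.5 -334.2] ((506.6396179199219, -334.59857177734375), (37.17011260986328, 37.52195739746094), 50.466041564941406)
```

```bash
python3 -m pendant '0.094 0.0283 -0.0249 0 0 0 0;0.094 0.0283 -0.0249 0 0 0 0;0.094 0.0283 -0.0249 0 0 0 0;0.094 0.0283 -0.0249 0 0 0 0;0.094 0.0283 -0.0249 0 0 0 0;0.094 0.0283 -0.0249 0 0 0 0;0.094 0.0283 -0.0249 0 0 0 0;0.094 0.0283 -0.0249 0 0 0 0;0.094 0.0283 -0.0249 0 0 0 0;0.094 0.0283 -0.0249 0 0 0 0;0.094 0.0283 -0.0249 0 0 0 0;0.094 0.0283 -0.0249 0 0 0 0;0.094 0.0283 -0.0249 0 0 0 0;0.094 0.0283 -0.0249 0 0 0 0' >/dev/null; python3 -m pendant '0.094 0 0 0 0 0 -8;0.094 0 0 0 0 0 -8;0.094 0 0 0 0 0 -8;0.094 0 0 0 0 0 -8;0.094 0 0 0 0 0 -8;0.094 0 0 0 0 0 -8;0.094 0 0 0 0 0 -8;0.094 0 0 0 0 0 -8;0.094 0 0 0 0 0 -8;0.094 0 0 0 0 0 -8;0.094 0 0 0 0 0 -8;0.094 0 0 0 0 0 -8;0.094 0 0 0 0 0 0;0.094 0 0 0 0 0 0;0.094 0 0 0 0 0 0'
python3 - <<'E'
from h import *
s,d,T=wrist("w2"); W=cloud(d,T); P=plane(d,T,125); Z=W[...,2]
print(s["q"].round(2))
n,l,st,c=cv2.connectedComponentsWithStats(((Z>118)&(Z<132)).astype(np.uint8))
for i in range(1,n):
    if st[i,4]>40: p=P[l==i][:,:2].astype(np.float32); print(st[i,4],c[i].round(1),p.mean(0).round(1),cv2.minEnclosingCircle(p),np.median(Z[l==i]))
g=d["pixels"].min(-1)>110
m=(Z>30)&(Z<54)&g; p=W[m][:,:2].astype(np.float32); p=p[(abs(p-[525,260])<180).all(1)]
print(len(p),cv2.minAreaRect(p))
m=(Z>56)&(Z<63)&g; p=W[m][:,:2].astype(np.float32); p=p[(abs(p-[525,260])<180).all(1)]
print("blocks",len(p),cv2.minAreaRect(p))
E
```

```text
t: 5.25
tool_pos: [536.5, 249.7, 305.4]
eef_rot: [0.0, 0.289, 0.957, -0.0]
wrist_force: [0.7, -0.9, 0.7]
gripper_width: 94.1
grip_force: 0.0
[ 0.34  0.18  1.12 -0.    1.84 -0.64]
480 [282.9 125.9] [472.3 294.5] ((472.3999328613281, 294.3824462890625), 13.780043601989746) 124.1287404699724
437 [284.9 172. ] [515.7 268.5] ((515.8643798828125, 268.577392578125), 13.724159240722656) 124.08310749964795
400 [284.7 214.6] [557.8 240.6] ((557.8706665039062, 240.48129272460938), 14.013805389404297) 124.03366773342267
378 [282.4 253.4] [597.5 211.1] ((597.6505126953125, 211.1879425048828), 14.225598335266113) 123.9936638163409
6146 ((513.4789428710938, 267.9081115722656), (85.9110107421875, 277.0964660644531), 56.762367248535156)
blocks 2674 ((517.2922973632812, 264.69012451171875), (56.20660400390625, 243.0411834716797), 58.69963073730469)
```

View pics/w2.png

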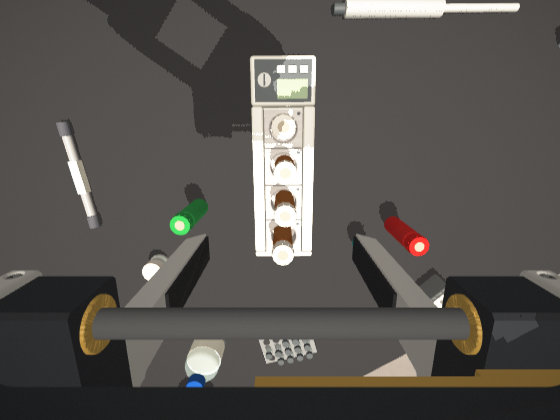

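The heater is vertical in the image, panel at the top (283,80). The vial caps are at (283,126), (285,172), (285,215) and (282,253), in the order A to D. I go straight to A.

```bash
python3 -m pendant '0.094 0.0196 0.0005 0 0 0 -0.1;0.094 0.0196 0.0005 0 0 0 -0.1;0.094 0.0196 0.0005 0 0 0 -0.1;0.094 0.0196 0.0005 0 0 0 -0.1;0.094 0 0 0.025 0 0 0;0.094 0 0 0.025 0 0 0;0.094 0 0 0.025 0 0 0;0.094 0 0 0.025 0 0 0;0.094 0 0 0.025 0 0 0;0.094 0 0 0.025 0 0 0;0.094 0 0 0.025 0 0 0;0.094 0 0 0.025 0 0 0;0.094 0 0 0.006 0 0 0;0.094 0 0 0.006 0 0 0;0.094 0 0 0 0 0 0;0.094 0 0 0 0 0 0'
python3 -m pendant '0.022 0 0 0 0 0 0;0.022 0 0 0 0 0 0;0.022 0 0 0 0 0 0;0.022 0 0 0 0 0 0;0.022 0 0 0 0 0 0;0.022 0 0 0 0 0 0;0.022 0 0 0 0 0 0;0.022 0 0 0 0 0 0' 20
cat >> h.py <<'E'
A=dict(A=(472.3,294.5),B=(515.7,268.5),C=(557.8,240.6),D=(597.5,211.1),P1=(602.8,-218.6),P2=(571.3,-256.7),P3=(539.3,-294.9),P4=(508,-333.3))
def go(name,psi):
    from plant import bot
    s=bot.get_state(); q=s["eef_rot"]; X=R.from_quat([q[1],q[2],q[3],q[0]]).as_matrix()
    p0=np.degrees(np.arctan2(X[1,0],X[0,0])); a=np.radians(psi)
    d=np.array(A[name])-s["tool_pos"][:2]
    f=lambda a:np.round([d@[np.cos(a),np.sin(a)],d@[np.sin(a),-np.cos(a)]],1)
    print("pos",s["tool_pos"].round(1),"psi",p0.round(1),"tilt",X[:,2].round(3),"az needed",round(p0-psi,1),"before turn xy",f(np.radians(p0)),"after turn xy",f(a))
E
python3 -c "
from h import *;go('P1',50.5)"
```

```text
t: 6.9
tool_pos: [472.6, 295.6, 95.0]
eef_rot: [0.001, 0.284, 0.959, 0.001]
wrist_force: [0.4, 0.1, -0.4]
gripper_width: 93.8
grip_force: 0.0
t: 7.7
tool_pos: [472.0, 295.0, 93.4]
eef_rot: [-0.0, 0.284, 0.959, -0.0]
wrist_force: [-0.1, -0.7, 0.7]
gripper_width: 33.8
grip_force: 0.0
pos [472.  295.   93.4] psi 147.0 tilt [-0. -0. -1.] az needed 96.5 before turn xy [-389.5 -359.4] after turn xy [-313.1  427.6]
```

```bash
python3 -m pendant '0.022 0 0 0 0 0 0;0.022 0 0 0 0 0 0;0.022 0 0 0 0 0 0;0.022 0 0 0 0 0 0' 20; python3 -m pendant '0.022 0 0 -0.005 0 0 0;0.022 0 0 -0.01 0 0 0;0.022 0 0 -0.02 0 0 0;0.022 0 0 -0.02 0 0 0;0.022 0 0 -0.02 0 0 0;0.022 0 0 -0.02 0 0 0;0.022 0 0 -0.02 0 0 0;0.022 0 0 -0.01 0 0 0;0.022 0 0 0 0 0 0;0.022 0 0 0 0 0 0'
```

```text
t: 8.1
tool_pos: [472.0, 295.0, 93.4]
eef_rot: [-0.0, 0.284, 0.959, -0.0]
wrist_force: [-0.2, 0.1, -0.7]
gripper_width: 27.1
grip_force: 20.0
t: 9.1
tool_pos: [471.9, 294.9, 218.0]
eef_rot: [-0.0, 0.284, 0.959, -0.0]
wrist_force: [-0.2, 0.1, -0.8]
gripper_width: 26.6
grip_force: 20.0
```

```bash
python3 -m pendant '0.022 -0.0216 -0.02 0 0 0 0;0.022 -0.0216 -0.02 0 0 0 0;0.022 -0.0216 -0.02 0 0 0 0;0.022 -0.0216 -0.02 0 0 0 0;0.022 -0.0216 -0.02 0 0 0 0;0.022 -0.0216 -0.02 0 0 0 0;0.022 -0.0216 -0.02 0 0 0 0;0.022 -0.0216 -0.02 0 0 0 0;0.022 -0.0216 -0.02 0 0 0 0;0.022 -0.0216 -0.02 0 0 0 0;0.022 -0.0216 -0.02 0 0 0 0;0.022 -0.0216 -0.02 0 0 0 0;0.022 -0.0216 -0.02 0 0 0 0;0.022 -0.0216 -0.02 0 0 0 0;0.022 -0.0216 -0.02 0 0 0 0;0.022 -0.0216 -0.02 0 0 0 0;0.022 -0.0216 -0.02 0 0 0 0;0.022 -0.0216 -0.02 0 0 0 0'>/dev/null; python3 -m pendant '0.022 0 0 0 0 0 8;0.022 0 0 0 0 0 8;0.022 0 0 0 0 0 8;0.022 0 0 0 0 0 8;0.022 0 0 0 0 0 8;0.022 0 0 0 0 0 8;0.022 0 0 0 0 0 8;0.022 0 0 0 0 0 8;0.022 0 0 0 0 0 8;0.022 0 0 0 0 0 8;0.022 0 0 0 0 0 8;0.022 0 0 0 0 0 8;0.022 0 0 0 0 0 0.5;0.022 0 0 0 0 0 0;0.022 0 0 0 0 0 0'
python3 - <<'E'
from h import *
go('P1',50.5)
s,d,T=wrist("w3"); cv2.imwrite("pics/w3c.png",cv2.resize(d["pixels"][60:420,120:440,::-1],None,fx=1.6,fy=1.6))
E
```

```text
t: 12.4
tool_pos: [601.7, -218.6, 217.7]
eef_rot: [-0.0, 0.904, 0.427, -0.0]
wrist_force: [-0.2, -0.1, -0.9]
gripper_width: 27.1
grip_force: 20.0
pos [ 601.7 -218.6  217.7] psi 50.6 tilt [-0.001  0.    -1.   ] az needed 0.1 before turn xy [0.7 0.9] after turn xy [0.8 0.9]
```

View pics/w3c.png

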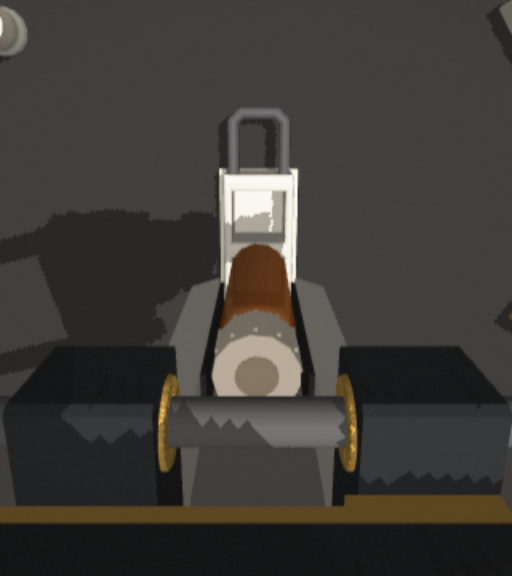

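The vial is held upright between the pads at (257,372), with its pocket just below it on the rack axis. I lower it, slowly at the end.

```bash
python3 -m pendant '0.022 0.0008 0.0009 0.01 0 0 0;0.022 0 0 0.02 0 0 0;0.022 0 0 0.02 0 0 0;0.022 0 0 0.02 0 0 0;0.022 0 0 0.02 0 0 0;0.022 0 0 0.02 0 0 0;0.022 0 0 0.02 0 0 0;0.022 0 0 0.01 0 0 0;0.022 0 0 0 0 0 0;0.022 0 0 0 0 0 0'; python3 -m pendant '0.022 0 0 0.002 0 0 0;0.022 0 0 0.001 0 0 0;0.022 0 0 0.001 0 0 0;0.022 0 0 0 0 0 0;0.022 0 0 0 0 0 0'
```

```text
t: 13.45
tool_pos: [603.4, -218.8, 78.9]
eef_rot: [0.0, 0.904, 0.427, 0.0]
wrist_force: [0.9, 0.5, -0.2]
gripper_width: 27.0
grip_force: 20.0
t: 13.95
tool_pos: [603.2, -218.7, 74.7]
eef_rot: [0.0, 0.905, 0.426, 0.0]
wrist_force: [-0.3, -0.4, -1.8]
gripper_width: 26.7
grip_force: 20.0
```

```bash
python3 -m pendant '0.022 0 0 0.001 0 0 0;0.022 0 0 0.0005 0 0 0;0.022 0 0 0 0 0 0'; python3 -m pendant '0.022 0 0 0.0005 0 0 0;0.022 0 0 0.0005 0 0 0;0.022 0 0 0 0 0 0'
```

```text
t: 14.25
tool_pos: [603.0, -218.7, 72.8]
eef_rot: [-0.0, 0.905, 0.426, -0.0]
wrist_force: [0.3, 0.4, -1.1]
gripper_width: 27.1
grip_force: 20.0
t: 14.55
tool_pos: [603.2, -218.7, 72.4]
eef_rot: [0.0, 0.905, 0.426, 0.0]
wrist_force: [-0.1, 1.3, 1.7]
gripper_width: 27.2
grip_force: 20.0
```

```bash
python3 -m pendant '0.035 0 0 0 0 0 0;0.05 0 0 0 0 0 0;0.07 0 0 0 0 0 0;0.07 0 0 0 0 0 0;0.07 0 0 0 0 0 0;0.07 0 0 0 0 0 0;0.07 0 0 -0.01 0 0 0;0.07 0 0 -0.02 0 0 0;0.07 0 0 -0.03 0 0 0;0.07 0 0 -0.03 0 0 0;0.07 0 0 -0.03 0 0 0;0.07 0 0 -0.03 0 0 0;0.07 0 0 0 0 0 0;0.07 0 0 0 0 0 0'
python3 - <<'E'
from h import *
go('B',146.8)
s,d,T=wrist("w4"); cv2.imwrite("pics/w4c.png",cv2.resize(d["pixels"][60:420,120:440,::-1],None,fx=1.6,fy=1.6))
d=bot.read_camera("top") if 0 else __import__("plant").bot.read_camera("top"); W=cloud(d); m=(W[...,2]>92)&(W[...,2]<115)
m[:, :360]=0
print(m.sum(), np.median(W[m],0) if m.any() else '')
E
```

```text
t: 15.95
tool_pos: [603.4, -218.9, 223.3]
eef_rot: [0.001, 0.905, 0.426, 0.001]
wrist_force: [-0.7, 0.1, 0.2]
gripper_width: 70.1
grip_force: 0.0
pos [ 603.4 -218.9  223.3] psi 50.5 tilt [ 0.002 -0.001 -1.   ] az needed -96.3 before turn xy [ 320.1 -377.8] after turn xy [340.3 359.8]
0
```

View pics/w4c.png

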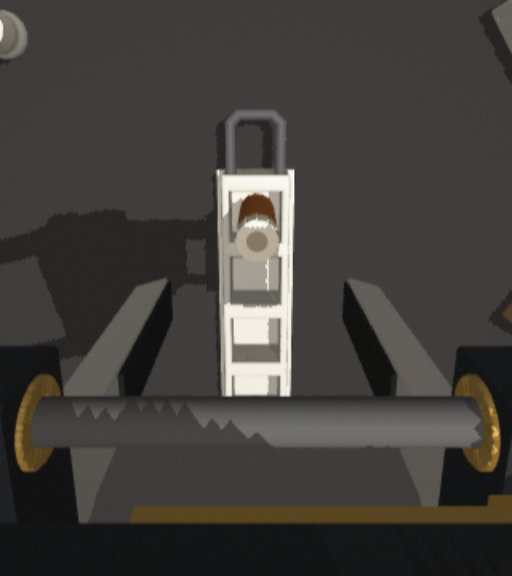

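Vial A stands upright in the loop-side pocket (cap at (257,240)). Next is B.

```bash
python3 -m pendant '0.07 0.0188 -0.0222 0 0 0 0;0.07 0.0188 -0.0222 0 0 0 0;0.07 0.0188 -0.0222 0 0 0 0;0.07 0.0188 -0.0222 0 0 0 0;0.07 0.0188 -0.0222 0 0 0 0;0.07 0.0188 -0.0222 0 0 0 0;0.07 0.0188 -0.0222 0 0 0 0;0.07 0.0188 -0.0222 0 0 0 0;0.07 0.0188 -0.0222 0 0 0 0;0.07 0.0188 -0.0222 0 0 0 0;0.07 0.0188 -0.0222 0 0 0 0;0.07 0.0188 -0.0222 0 0 0 0;0.07 0.0188 -0.0222 0 0 0 0;0.07 0.0188 -0.0222 0 0 0 0;0.07 0.0188 -0.0222 0 0 0 0;0.07 0.0188 -0.0222 0 0 0 0;0.07 0.0188 -0.0222 0 0 0 0' >/dev/null;  python3 -m pendant '0.07 0 0 0 0 0 -8;0.07 0 0 0 0 0 -8;0.07 0 0 0 0 0 -8;0.07 0 0 0 0 0 -8;0.07 0 0 0 0 0 -8;0.07 0 0 0 0 0 -8;0.07 0 0 0 0 0 -8;0.07 0 0 0 0 0 -8;0.07 0 0 0 0 0 -8;0.07 0 0 0 0 0 -8;0.07 0 0 0 0 0 -8;0.07 0 0 0 0 0 -8;0.07 0 0 0 0 0 -0.3;0.07 0 0 0 0 0 0;0.07 0 0 0 0 0 0'; python3 -c "
from h import *;go('B',146.8)"
```

```text
t: 19.25
tool_pos: [515.0, 267.9, 221.0]
eef_rot: [-0.001, 0.287, 0.958, -0.001]
wrist_force: [-0.3, -0.1, -0.3]
gripper_width: 69.9
grip_force: 0.0
pos [515.  267.9 221. ] psi 146.7 tilt [-0.001 -0.001 -1.   ] az needed -0.1 before turn xy [-0.2  0.9] after turn xy [-0.2  0.9]
```

```bash
python3 -m pendant '0.07 0 0.0009 0.02 0 0 0;0.07 0 0 0.02 0 0 0;0.07 0 0 0.02 0 0 0;0.07 0 0 0.02 0 0 0;0.07 0 0 0.02 0 0 0;0.07 0 0 0.02 0 0 0;0.07 0 0 0.0076 0 0 0;0.07 0 0 0 0 0 0;0.07 0 0 0 0 0 0'; python3 -m pendant '0.022 0 0 0 0 0 0;0.022 0 0 0 0 0 0;0.022 0 0 0 0 0 0;0.022 0 0 0 0 0 0;0.022 0 0 0 0 0 0;0.022 0 0 0 0 0 0;0.022 0 0 0 0 0 0;0.022 0 0 0 0 0 0;0.022 0 0 0 0 0 0' 20; python3 -m pendant '0.022 0 0 -0.005 0 0 0;0.022 0 0 -0.01 0 0 0;0.022 0 0 -0.02 0 0 0;0.022 0 0 -0.02 0 0 0;0.022 0 0 -0.02 0 0 0;0.022 0 0 -0.02 0 0 0;0.022 0 0 -0.02 0 0 0;0.022 0 0 -0.01 0 0 0;0.022 0 0 0 0 0 0;0.022 0 0 0 0 0 0';python3 -c "
from h import *;go('P2',50.5)"
```

```text
t: 20.15
tool_pos: [516.3, 269.0, 95.2]
eef_rot: [0.0, 0.286, 0.958, 0.0]
wrist_force: [-0.3, -0.8, -0.3]
gripper_width: 69.8
grip_force: 0.0
t: 21.05
tool_pos: [515.8, 268.8, 94.4]
eef_rot: [0.0, 0.286, 0.958, -0.0]
wrist_force: [-0.3, -0.3, -0.1]
gripper_width: 26.9
grip_force: 20.0
t: 22.05
tool_pos: [515.6, 268.7, 218.8]
eef_rot: [-0.0, 0.286, 0.958, -0.0]
wrist_force: [0.5, 0.0, -1.0]
gripper_width: 27.1
grip_force: 20.0
pos [515.6 268.7 218.8] psi 146.8 tilt [-0.001 -0.    -1.   ] az needed 96.3 before turn xy [-334.4 -409. ] after turn xy [-370.   377.1]
```

```bash
python3 -m pendant '0.022 -0.0186 -0.0227 0 0 0 0;0.022 -0.0186 -0.0227 0 0 0 0;0.022 -0.0186 -0.0227 0 0 0 0;0.022 -0.0186 -0.0227 0 0 0 0;0.022 -0.0186 -0.0227 0 0 0 0;0.022 -0.0186 -0.0227 0 0 0 0;0.022 -0.0186 -0.0227 0 0 0 0;0.022 -0.0186 -0.0227 0 0 0 0;0.022 -0.0186 -0.0227 0 0 0 0;0.022 -0.0186 -0.0227 0 0 0 0;0.022 -0.0186 -0.0227 0 0 0 0;0.022 -0.0186 -0.0227 0 0 0 0;0.022 -0.0186 -0.0227 0 0 0 0;0.022 -0.0186 -0.0227 0 0 0 0;0.022 -0.0186 -0.0227 0 0 0 0;0.022 -0.0186 -0.0227 0 0 0 0;0.022 -0.0186 -0.0227 0 0 0 0;0.022 -0.0186 -0.0227 0 0 0 0' >/dev/null; python3 -m pendant '0.022 0 0 0 0 0 8;0.022 0 0 0 0 0 8;0.022 0 0 0 0 0 8;0.022 0 0 0 0 0 8;0.022 0 0 0 0 0 8;0.022 0 0 0 0 0 8;0.022 0 0 0 0 0 8;0.022 0 0 0 0 0 8;0.022 0 0 0 0 0 8;0.022 0 0 0 0 0 8;0.022 0 0 0 0 0 8;0.022 0 0 0 0 0 8;0.022 0 0 0 0 0 0.3;0.022 0 0 0 0 0 0;0.022 0 0 0 0 0 0'; python3 -c "
from h import *;go('P2',50.5)"
```

```text
t: 25.35
tool_pos: [571.9, -256.3, 218.6]
eef_rot: [-0.0, 0.904, 0.427, -0.0]
wrist_force: [0.3, -0.3, -1.0]
gripper_width: 27.0
grip_force: 20.0
pos [ 571.9 -256.3  218.6] psi 50.6 tilt [-0.001  0.001 -1.   ] az needed 0.1 before turn xy [-0.7 -0.2] after turn xy [-0.7 -0.2]
```

Down 140 mm, then the last 5 mm in small steps (contact expected at TCP z ≈ 73.4).

```bash
python3 -m pendant '0.022 -0.0007 0 0.01 0 0 0;0.022 0 0 0.02 0 0 0;0.022 0 0 0.02 0 0 0;0.022 0 0 0.02 0 0 0;0.022 0 0 0.02 0 0 0;0.022 0 0 0.02 0 0 0;0.022 0 0 0.02 0 0 0;0.022 0 0 0.01 0 0 0;0.022 0 0 0 0 0 0;0.022 0 0 0 0 0 0'; python3 -m pendant '0.022 0 0 0.001 0 0 0;0.022 0 0 0.001 0 0 0;0.022 0 0 0.001 0 0 0;0.022 0 0 0.001 0 0 0;0.022 0 0 0 0 0 0;0.022 0 0 0 0 0 0'; python3 -m pendant '0.022 0 0 0.0005 0 0 0;0.022 0 0 0 0 0 0;0.022 0 0 0 0 0 0'
```

```text
t: 26.35
tool_pos: [571.9, -257.2, 79.8]
eef_rot: [0.0, 0.904, 0.427, 0.0]
wrist_force: [0.1, 0.5, -0.1]
gripper_width: 27.1
grip_force: 20.0
t: 26.95
tool_pos: [571.6, -257.0, 75.4]
eef_rot: [0.0, 0.905, 0.426, -0.0]
wrist_force: [0.4, 0.1, -0.8]
gripper_width: 26.8
grip_force: 20.0
t: 27.25
tool_pos: [571.6, -257.0, 74.9]
eef_rot: [0.0, 0.905, 0.426, -0.0]
wrist_force: [0.1, 0.2, -1.2]
gripper_width: 27.1
grip_force: 20.0
```

```bash
python3 -m pendant '0.022 0 0 0.0008 0 0 0;0.022 0 0 0.0004 0 0 0;0.022 0 0 0 0 0 0;0.022 0 0 0 0 0 0'; python3 -m pendant '0.022 0 0 0.0005 0 0 0;0.022 0 0 0 0 0 0;0.022 0 0 0 0 0 0'
```

```text
t: 27.65
tool_pos: [571.6, -257.0, 73.6]
eef_rot: [0.0, 0.905, 0.426, -0.0]
wrist_force: [0.3, 0.2, -1.6]
gripper_width: 27.0
grip_force: 20.0
t: 27.95
tool_pos: [571.7, -257.1, 73.4]
eef_rot: [0.0, 0.905, 0.426, 0.0]
wrist_force: [1.4, 0.4, -0.2]
gripper_width: 27.2
grip_force: 20.0
```

```bash
python3 -m pendant '0.035 0 0 0 0 0 0;0.05 0 0 0 0 0 0;0.07 0 0 0 0 0 0;0.07 0 0 0 0 0 0;0.07 0 0 0 0 0 0;0.07 0 0 0 0 0 0;0.07 0 0 -0.01 0 0 0;0.07 0 0 -0.02 0 0 0;0.07 0 0 -0.03 0 0 0;0.07 0 0 -0.03 0 0 0;0.07 0 0 -0.03 0 0 0;0.07 0 0 -0.03 0 0 0;0.07 0 0 0 0 0 0;0.07 0 0 0 0 0 0';python3 -c "
from h import *;go('C',146.8)"
```

```text
t: 29.35
tool_pos: [571.9, -257.2, 224.4]
eef_rot: [0.001, 0.905, 0.426, 0.001]
wrist_force: [1.0, 0.2, -0.9]
gripper_width: 69.9
grip_force: 0.0
pos [ 571.9 -257.2  224.4] psi 50.5 tilt [ 0.002 -0.001 -1.   ] az needed -96.3 before turn xy [ 375.  -327.7] after turn xy [284.4 408.8]
```

```bash
python3 -m pendant '0.07 0.0221 -0.0193 0 0 0 0;0.07 0.0221 -0.0193 0 0 0 0;0.07 0.0221 -0.0193 0 0 0 0;0.07 0.0221 -0.0193 0 0 0 0;0.07 0.0221 -0.0193 0 0 0 0;0.07 0.0221 -0.0193 0 0 0 0;0.07 0.0221 -0.0193 0 0 0 0;0.07 0.0221 -0.0193 0 0 0 0;0.07 0.0221 -0.0193 0 0 0 0;0.07 0.0221 -0.0193 0 0 0 0;0.07 0.0221 -0.0193 0 0 0 0;0.07 0.0221 -0.0193 0 0 0 0;0.07 0.0221 -0.0193 0 0 0 0;0.07 0.0221 -0.0193 0 0 0 0;0.07 0.0221 -0.0193 0 0 0 0;0.07 0.0221 -0.0193 0 0 0 0;0.07 0.0221 -0.0193 0 0 0 0' >/dev/null;  python3 -m pendant '0.07 0 0 0 0 0 -8;0.07 0 0 0 0 0 -8;0.07 0 0 0 0 0 -8;0.07 0 0 0 0 0 -8;0.07 0 0 0 0 0 -8;0.07 0 0 0 0 0 -8;0.07 0 0 0 0 0 -8;0.07 0 0 0 0 0 -8;0.07 0 0 0 0 0 -8;0.07 0 0 0 0 0 -8;0.07 0 0 0 0 0 -8;0.07 0 0 0 0 0 -8;0.07 0 0 0 0 0 -0.3;0.07 0 0 0 0 0 0;0.07 0 0 0 0 0 0'
python3 - <<'E'
from h import *
go('C',146.8)
s,d,T=wrist("w5"); cv2.imwrite("pics/w5c.png",cv2.resize(d["pixels"][40:420,100:460,::-1],None,fx=1.5,fy=1.5))
E
```

```text
t: 32.55
tool_pos: [557.3, 241.5, 222.2]
eef_rot: [-0.001, 0.287, 0.958, -0.001]
wrist_force: [-0.5, -0.5, 0.0]
gripper_width: 69.9
grip_force: 0.0
pos [557.3 241.5 222.2] psi 146.7 tilt [-0.002 -0.001 -1.   ] az needed -0.1 before turn xy [-0.9 -0.4] after turn xy [-0.9 -0.4]
```

View pics/w5c.png

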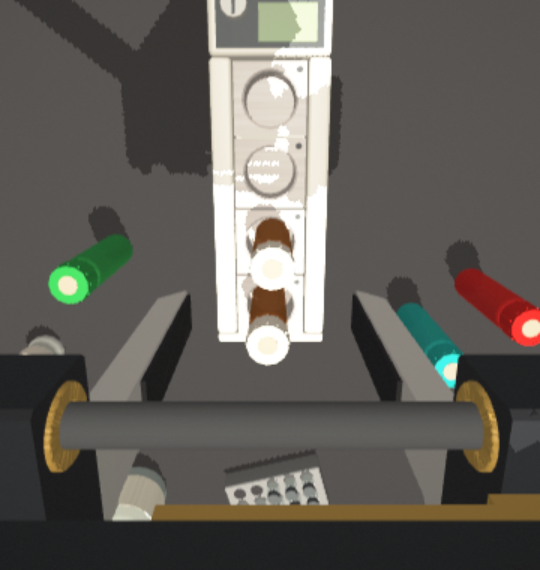

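The two panel-side bores are empty. C at (271,268) and D at (268,345) remain, centred between the fingers.

```bash
python3 -m pendant '0.07 -0.0009 -0.0004 0.02 0 0 0;0.07 0 0 0.02 0 0 0;0.07 0 0 0.02 0 0 0;0.07 0 0 0.02 0 0 0;0.07 0 0 0.02 0 0 0;0.07 0 0 0.02 0 0 0;0.07 0 0 0.0095 0 0 0;0.07 0 0 0 0 0 0;0.07 0 0 0 0 0 0'; python3 -m pendant '0.022 0 0 0 0 0 0;0.022 0 0 0 0 0 0;0.022 0 0 0 0 0 0;0.022 0 0 0 0 0 0;0.022 0 0 0 0 0 0;0.022 0 0 0 0 0 0;0.022 0 0 0 0 0 0;0.022 0 0 0 0 0 0;0.022 0 0 0 0 0 0' 20; python3 -m pendant '0.022 0 0 -0.005 0 0 0;0.022 0 0 -0.01 0 0 0;0.022 0 0 -0.02 0 0 0;0.022 0 0 -0.02 0 0 0;0.022 0 0 -0.02 0 0 0;0.022 0 0 -0.02 0 0 0;0.022 0 0 -0.02 0 0 0;0.022 0 0 -0.01 0 0 0;0.022 0 0 0 0 0 0;0.022 0 0 0 0 0 0';python3 -c "
from h import *;go('P3',50.5)"
```

```text
t: 33.5
tool_pos: [558.5, 240.9, 94.4]
eef_rot: [0.0, 0.286, 0.958, 0.0]
wrist_force: [0.2, -0.9, 0.6]
gripper_width: 69.8
grip_force: 0.0
t: 34.4
tool_pos: [558.1, 240.8, 93.7]
eef_rot: [0.0, 0.286, 0.958, -0.0]
wrist_force: [0.5, 1.0, 1.5]
gripper_width: 27.1
grip_force: 20.0
t: 35.4
tool_pos: [557.9, 240.7, 218.1]
eef_rot: [-0.0, 0.286, 0.958, -0.0]
wrist_force: [1.1, -0.3, -1.1]
gripper_width: 26.8
grip_force: 20.0
pos [557.9 240.7 218.1] psi 146.8 tilt [-0.001 -0.    -1.   ] az needed 96.3 before turn xy [-277.8 -458.3] after turn xy [-425.1  326.3]
```

```bash
python3 -m pendant '0.022 -0.0154 -0.0255 0 0 0 0;0.022 -0.0154 -0.0255 0 0 0 0;0.022 -0.0154 -0.0255 0 0 0 0;0.022 -0.0154 -0.0255 0 0 0 0;0.022 -0.0154 -0.0255 0 0 0 0;0.022 -0.0154 -0.0255 0 0 0 0;0.022 -0.0154 -0.0255 0 0 0 0;0.022 -0.0154 -0.0255 0 0 0 0;0.022 -0.0154 -0.0255 0 0 0 0;0.022 -0.0154 -0.0255 0 0 0 0;0.022 -0.0154 -0.0255 0 0 0 0;0.022 -0.0154 -0.0255 0 0 0 0;0.022 -0.0154 -0.0255 0 0 0 0;0.022 -0.0154 -0.0255 0 0 0 0;0.022 -0.0154 -0.0255 0 0 0 0;0.022 -0.0154 -0.0255 0 0 0 0;0.022 -0.0154 -0.0255 0 0 0 0;0.022 -0.0154 -0.0255 0 0 0 0' >/dev/null; python3 -m pendant '0.022 0 0 0 0 0 8;0.022 0 0 0 0 0 8;0.022 0 0 0 0 0 8;0.022 0 0 0 0 0 8;0.022 0 0 0 0 0 8;0.022 0 0 0 0 0 8;0.022 0 0 0 0 0 8;0.022 0 0 0 0 0 8;0.022 0 0 0 0 0 8;0.022 0 0 0 0 0 8;0.022 0 0 0 0 0 8;0.022 0 0 0 0 0 8;0.022 0 0 0 0 0 0.3;0.022 0 0 0 0 0 0;0.022 0 0 0 0 0 0'; python3 -c "
from h import *;go('P3',50.5)"
```

```text
t: 38.7
tool_pos: [538.3, -294.9, 217.9]
eef_rot: [-0.001, 0.904, 0.427, -0.0]
wrist_force: [-0.4, 0.3, -1.0]
gripper_width: 27.0
grip_force: 20.0
pos [ 538.3 -294.9  217.9] psi 50.6 tilt [-0.001  0.001 -1.   ] az needed 0.1 before turn xy [0.6 0.7] after turn xy [0.6 0.7]
```

```bash
python3 -m pendant '0.022 0.0006 0.0007 0.01 0 0 0;0.022 0 0 0.02 0 0 0;0.022 0 0 0.02 0 0 0;0.022 0 0 0.02 0 0 0;0.022 0 0 0.02 0 0 0;0.022 0 0 0.02 0 0 0;0.022 0 0 0.02 0 0 0;0.022 0 0 0.01 0 0 0;0.022 0 0 0.002 0 0 0;0.022 0 0 0.001 0 0 0;0.022 0 0 0.001 0 0 0;0.022 0 0 0.001 0 0 0;0.022 0 0 0.0005 0 0 0;0.022 0 0 0 0 0 0;0.022 0 0 0 0 0 0'; python3 -m pendant '0.022 0 0 0.0004 0 0 0;0.022 0 0 0.0004 0 0 0;0.022 0 0 0 0 0 0;0.022 0 0 0 0 0 0'
```

```text
t: 40.2
tool_pos: [539.6, -295.2, 73.5]
eef_rot: [0.0, 0.905, 0.426, 0.0]
wrist_force: [-0.4, 0.3, -1.6]
gripper_width: 26.5
grip_force: 20.0
t: 40.6
tool_pos: [539.6, -295.2, 72.7]
eef_rot: [0.0, 0.905, 0.426, 0.0]
wrist_force: [-0.8, -0.2, 0.7]
gripper_width: 27.2
grip_force: 20.0
```

Contact is confirmed by the force rise. I release, rise and head for D.

```bash
python3 -m pendant '0.035 0 0 0 0 0 0;0.05 0 0 0 0 0 0;0.07 0 0 0 0 0 0;0.07 0 0 0 0 0 0;0.07 0 0 0 0 0 0;0.07 0 0 0 0 0 0;0.07 0 0 -0.01 0 0 0;0.07 0 0 -0.02 0 0 0;0.07 0 0 -0.03 0 0 0;0.07 0 0 -0.03 0 0 0;0.07 0 0 -0.03 0 0 0;0.07 0 0 -0.03 0 0 0;0.07 0 0 0 0 0 0;0.07 0 0 0 0 0 0';python3 -c "
from h import *;go('D',146.8)"
```

```text
t: 42.0
tool_pos: [539.8, -295.3, 223.6]
eef_rot: [0.001, 0.905, 0.426, 0.001]
wrist_force: [0.2, 0.7, -1.2]
gripper_width: 69.7
grip_force: 0.0
pos [ 539.8 -295.3  223.6] psi 50.5 tilt [ 0.002 -0.001 -1.   ] az needed -96.3 before turn xy [ 427.4 -277.7] after turn xy [229.  455.3]
```

```bash
python3 -m pendant '0.07 0.0251 -0.0163 0 0 0 0;0.07 0.0251 -0.0163 0 0 0 0;0.07 0.0251 -0.0163 0 0 0 0;0.07 0.0251 -0.0163 0 0 0 0;0.07 0.0251 -0.0163 0 0 0 0;0.07 0.0251 -0.0163 0 0 0 0;0.07 0.0251 -0.0163 0 0 0 0;0.07 0.0251 -0.0163 0 0 0 0;0.07 0.0251 -0.0163 0 0 0 0;0.07 0.0251 -0.0163 0 0 0 0;0.07 0.0251 -0.0163 0 0 0 0;0.07 0.0251 -0.0163 0 0 0 0;0.07 0.0251 -0.0163 0 0 0 0;0.07 0.0251 -0.0163 0 0 0 0;0.07 0.0251 -0.0163 0 0 0 0;0.07 0.0251 -0.0163 0 0 0 0;0.07 0.0251 -0.0163 0 0 0 0' >/dev/null;  python3 -m pendant '0.07 0 0 0 0 0 -8;0.07 0 0 0 0 0 -8;0.07 0 0 0 0 0 -8;0.07 0 0 0 0 0 -8;0.07 0 0 0 0 0 -8;0.07 0 0 0 0 0 -8;0.07 0 0 0 0 0 -8;0.07 0 0 0 0 0 -8;0.07 0 0 0 0 0 -8;0.07 0 0 0 0 0 -8;0.07 0 0 0 0 0 -8;0.07 0 0 0 0 0 -8;0.07 0 0 0 0 0 -0.3;0.07 0 0 0 0 0 0;0.07 0 0 0 0 0 0'
python3 - <<'E'
from h import *
go('D',146.8)
from plant import bot
d=bot.read_camera("scene"); cv2.imwrite("pics/s2.png",d["pixels"][:,:,::-1])
E
```

```text
t: 45.2
tool_pos: [596.9, 210.3, 221.4]
eef_rot: [-0.001, 0.287, 0.958, -0.0]
wrist_force: [-0.1, 0.0, 1.0]
gripper_width: 70.3
grip_force: 0.0
pos [596.9 210.3 221.4] psi 146.7 tilt [-0.002 -0.001 -1.   ] az needed -0.1 before turn xy [-0.1  1. ] after turn xy [-0.1  1. ]
```

View pics/s2.png

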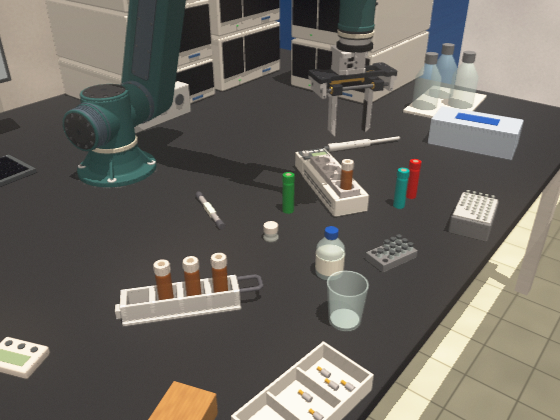

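Three vials stand upright in the rack from the loop end (at (219,275), (191,278) and (164,282)). The last one is still in the heater at (347,175), under the gripper.

```bash
python3 -m pendant '0.07 0 0.001 0.02 0 0 0;0.07 0 0 0.02 0 0 0;0.07 0 0 0.02 0 0 0;0.07 0 0 0.02 0 0 0;0.07 0 0 0.02 0 0 0;0.07 0 0 0.02 0 0 0;0.07 0 0 0.009 0 0 0;0.07 0 0 0 0 0 0;0.07 0 0 0 0 0 0'; python3 -m pendant '0.022 0 0 0 0 0 0;0.022 0 0 0 0 0 0;0.022 0 0 0 0 0 0;0.022 0 0 0 0 0 0;0.022 0 0 0 0 0 0;0.022 0 0 0 0 0 0;0.022 0 0 0 0 0 0;0.022 0 0 0 0 0 0;0.022 0 0 0 0 0 0' 20; python3 -m pendant '0.022 0 0 -0.005 0 0 0;0.022 0 0 -0.01 0 0 0;0.022 0 0 -0.02 0 0 0;0.022 0 0 -0.02 0 0 0;0.022 0 0 -0.02 0 0 0;0.022 0 0 -0.02 0 0 0;0.022 0 0 -0.02 0 0 0;0.022 0 0 -0.01 0 0 0;0.022 0 0 0 0 0 0;0.022 0 0 0 0 0 0';python3 -c "
from h import *;go('P4',50.5)"
```

```text
t: 46.15
tool_pos: [598.2, 211.3, 94.1]
eef_rot: [0.0, 0.286, 0.958, 0.0]
wrist_force: [0.2, 0.7, 0.3]
gripper_width: 70.2
grip_force: 0.0
t: 47.05
tool_pos: [597.8, 211.3, 93.4]
eef_rot: [0.0, 0.286, 0.958, -0.0]
wrist_force: [1.3, 0.6, 0.4]
gripper_width: 27.3
grip_force: 20.0
t: 48.05
tool_pos: [597.6, 211.2, 217.9]
eef_rot: [-0.0, 0.286, 0.958, -0.0]
wrist_force: [0.4, 0.2, -1.0]
gripper_width: 27.2
grip_force: 20.0
pos [597.6 211.2 217.9] psi 146.8 tilt [-0.001 -0.    -1.   ] az needed 96.3 before turn xy [-223.3 -504.6] after turn xy [-477.1  277.2]
```

```bash
python3 -m pendant '0.022 -0.0124 -0.028 0 0 0 0;0.022 -0.0124 -0.028 0 0 0 0;0.022 -0.0124 -0.028 0 0 0 0;0.022 -0.0124 -0.028 0 0 0 0;0.022 -0.0124 -0.028 0 0 0 0;0.022 -0.0124 -0.028 0 0 0 0;0.022 -0.0124 -0.028 0 0 0 0;0.022 -0.0124 -0.028 0 0 0 0;0.022 -0.0124 -0.028 0 0 0 0;0.022 -0.0124 -0.028 0 0 0 0;0.022 -0.0124 -0.028 0 0 0 0;0.022 -0.0124 -0.028 0 0 0 0;0.022 -0.0124 -0.028 0 0 0 0;0.022 -0.0124 -0.028 0 0 0 0;0.022 -0.0124 -0.028 0 0 0 0;0.022 -0.0124 -0.028 0 0 0 0;0.022 -0.0124 -0.028 0 0 0 0;0.022 -0.0124 -0.028 0 0 0 0' >/dev/null; python3 -m pendant '0.022 0 0 0 0 0 8;0.022 0 0 0 0 0 8;0.022 0 0 0 0 0 8;0.022 0 0 0 0 0 8;0.022 0 0 0 0 0 8;0.022 0 0 0 0 0 8;0.022 0 0 0 0 0 8;0.022 0 0 0 0 0 8;0.022 0 0 0 0 0 8;0.022 0 0 0 0 0 8;0.022 0 0 0 0 0 8;0.022 0 0 0 0 0 8;0.022 0 0 0 0 0 0.3;0.022 0 0 0 0 0 0;0.022 0 0 0 0 0 0'; python3 -c "
from h import *;go('P4',50.5)"
```

```text
t: 51.35
tool_pos: [508.2, -332.5, 217.6]
eef_rot: [-0.001, 0.904, 0.427, -0.0]
wrist_force: [-0.3, 0.0, -0.4]
gripper_width: 26.8
grip_force: 20.0
pos [ 508.2 -332.5  217.6] psi 50.6 tilt [-0.001  0.001 -1.   ] az needed 0.1 before turn xy [-0.8  0.4] after turn xy [-0.8  0.4]
```

```bash
python3 -m pendant '0.022 -0.0008 0.0004 0.01 0 0 0;0.022 0 0 0.02 0 0 0;0.022 0 0 0.02 0 0 0;0.022 0 0 0.02 0 0 0;0.022 0 0 0.02 0 0 0;0.022 0 0 0.02 0 0 0;0.022 0 0 0.02 0 0 0;0.022 0 0 0.01 0 0 0;0.022 0 0 0.002 0 0 0;0.022 0 0 0.001 0 0 0;0.022 0 0 0.001 0 0 0;0.022 0 0 0.001 0 0 0;0.022 0 0 0.0005 0 0 0;0.022 0 0 0 0 0 0;0.022 0 0 0 0 0 0'; python3 -m pendant '0.022 0 0 0.0004 0 0 0;0.022 0 0 0.0004 0 0 0;0.022 0 0 0 0 0 0;0.022 0 0 0 0 0 0'
```

```text
t: 52.85
tool_pos: [508.3, -333.6, 73.2]
eef_rot: [0.0, 0.905, 0.426, 0.0]
wrist_force: [-0.7, -0.7, -1.0]
gripper_width: 26.9
grip_force: 20.0
t: 53.25
tool_pos: [508.3, -333.6, 72.4]
eef_rot: [0.0, 0.905, 0.426, 0.0]
wrist_force: [-0.6, 0.0, 1.8]
gripper_width: 26.7
grip_force: 20.0
```

Contact again. I release, rise, back off along the row and look.

```bash
python3 -m pendant '0.035 0 0 0 0 0 0;0.05 0 0 0 0 0 0;0.07 0 0 0 0 0 0;0.07 0 0 0 0 0 0;0.07 0 0 0 0 0 0;0.07 0 0 0 0 0 0;0.07 0 0 -0.01 0 0 0;0.07 0 0 -0.02 0 0 0;0.07 0 0 -0.03 0 0 0;0.07 0 0 -0.03 0 0 0;0.07 0 0 -0.03 0 0 0;0.07 0 0 -0.03 0 0 0;0.07 -0.02 0 0 0 0 0;0.07 -0.02 0 0 0 0 0;0.07 -0.02 0 0 0 0 0;0.07 0 0 0 0 0 0;0.07 0 0 0 0 0 0'
python3 - <<'E'
from h import *
s,d,T=wrist("w6"); W=cloud(d,T); P=plane(d,T,104); Z=W[...,2]
n,l,st,c=cv2.connectedComponentsWithStats(((Z>97)&(Z<110)).astype(np.uint8))
for i in range(1,n):
    p=P[l==i][:,:2].astype(np.float32)
    if st[i,4]>60:
        e=min(((k,(p.mean(0)-A[k]).round(1)) for k in("P1","P2","P3","P4")),key=lambda t:np.hypot(*t[1]))
        print(st[i,4],p.mean(0).round(1),np.median(Z[l==i]).round(1),e)
o=np.vstack([d["pixels"][:300,120:440]]); cv2.imwrite("pics/w6c.png",cv2.resize(o[:,:,::-1],None,fx=1.9,fy=1.9))
E
```

```text
t: 54.95
tool_pos: [470.2, -379.7, 222.7]
eef_rot: [0.0, 0.905, 0.426, 0.0]
wrist_force: [0.4, 0.3, -0.5]
gripper_width: 70.1
grip_force: 0.0
961 [ 571.  -259.3] 103.0 ('P2', array([-0.3, -2.6]))
801 [ 539.  -297.2] 103.1 ('P3', array([-0.3, -2.3]))
675 [ 507.7 -335.6] 103.1 ('P4', array([-0.3, -2.3]))
```

View pics/w6c.png

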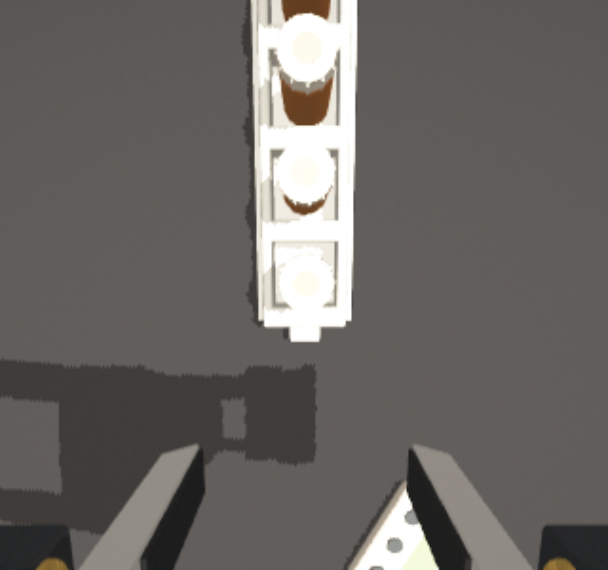

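Vials 2–4 sit within 3 mm of their pocket centres, tops at the expected height, with caps at (306,48), (304,172) and (306,282). The first vial is above this frame; it stood upright by the loop in the last scene view. The gripper is clear of everything, so I hand in.

```bash
python3 -c "
from plant import bot
print(bot.close_job())"
```

```text
the job is handed in; nothing more can be done
None
```

All four vials were moved into the rack in the same order, the panel-end vial in the loop-end pocket, set down on the pocket floors and released; the job is handed in after about 55 s, and no verdict was returned.

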